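# Shut and lock the spent-tip bin

## Task

Push the white tilting bin fully shut, then lock it with the blue lever on top of its cabinet: press the lever down against its spring, keep it down while turning it a quarter turn clockwise (seen from above) all the way to its stop, and let it go so that it springs up into its locked seat. Leave the tray's things and the other things on the counter where they are.

Things in the scene. Friction and masses are not known exactly. Their poses are not given: they have to be found in the camera images.
- unit: White enamel bin cabinet with a speckled quartz top, fixed, 190 (x) x 250 (y) x 175 mm high. Origin on the counter's surface, straight below the lock lever's vertical turning axis; x points from its front to its back (the front faces the robot, give or take its yaw), y to its left as the robot sees it, z up. The bin's outer face, shut, is 75 mm in front of the origin.
- deck (a point): Point on the quartz top where the lever's axis meets it, 175 mm above the counter. The top reaches 80 mm in front of it, 110 mm behind and 125 mm to either side. A steel collar, radius 43 mm (foot 52), rises 42 mm round the axis.
- bin (a joint): Tilt of the bin in rad: 0 = shut, front panel upright and flush; larger = its top tilted out towards the robot (at most 0.55). The hinge runs along the unit's y at the panel's foot. It is stiff and stays where it is left; 3 to 10 N at the handle moves it. Shut it before locking: with the lever turned, the lock's prong is in its way; once locked the prong holds it shut.
- bin_hinge (a point): Middle of the bin's hinge line, 72 mm in front of the unit's origin and 18 mm above it.
- bin_handle (a point): Middle of the steel bar handle on the bin's front panel (bar along the unit's y, 110 mm long, about 10 mm thick, centre 35 mm out from the panel's face). It turns with the bin: with the bin shut it is 38 mm in front of the hinge line and 112 mm above it. It can simply be pushed.
- lever_press (a joint): How far the lever is pressed down, in m: 0 = up, unlocked (as found); 0.020 = lowest. It takes 3 N to start it down and 12 N to hold it at 0.020 (spring). It must be held deeper than 0.013 to turn; at the end of the quarter turn it may rise to 0.006, the locked seat. Released in between, it only rises to 0.013 and is not locked.
- lever (a joint): Turn of the lever about the vertical axis in rad: 0 = unlocked, lever pointing to the unit's right (its -y); grows clockwise seen from above to the stop at 1.57 = lever pointing to the front (the unit's -x). It rises into the seat only beyond 1.50, and once seated it cannot turn back.
- lever_cup (a point): Centre of the floor of the finger cup at the end of the blue lever, 78 mm from the axis; lever up: 245 mm above the counter. Open to above: 54 mm wide inside at the floor, 60 at the rim, 16 deep, wall 4. Closed fingertips fit in it, to press the lever down and carry it round. The hub disc (radius 36) over the axis and the 22 mm wide arm have tops 6 mm above the cup's floor.
- tray: Stainless instrument tray, 200 x 270 x 18 mm, fixed on the counter to the left. Origin: centre of its underside.
- tub: Bystander on the tray: translucent orange specula tub, 84 mm wide, 75 mm high. Origin: centre of its underside.
- beaker: Bystander on the tray: frosted glass beaker, 72 mm wide, 92 mm high. Origin: centre of its underside.
- ear_loop: Bystander on the tray: chrome ear loop, 165 mm long, 8 mm thick, lying along its x. Origin: under its middle.
- tip_remover: Bystander on the tray: black plastic forked tip remover, 120 mm long, 28 mm wide, 14 mm high, lying along its x. Origin: under its middle.
- kidney_dish: Bystander on the counter to the right: steel dish, 110 x 190 x 35 mm. Origin: centre of its underside.
- spray: Bystander on the counter to the right: bottle with a blue cap, 56 mm wide, 125 mm high. Origin: centre of its underside.
- swab_jar: Bystander on the counter to the right: glass jar with a steel lid, 70 mm wide, 100 mm high. Origin: centre of its underside.

How it is judged:
By the outcome, as a careful person would: the job done as asked, in the order asked, and still so for the second after the job is handed in, with the robot touching nothing.
It also fails if it takes over 58 s, if anything falls off the work surface, if the arm or the gripper's body presses on something with over 40 N, if the wrist force passes 120 N, or if a joint passes its speed limit or range.

## Robot

A 7-joint arm with a two-finger parallel gripper is mounted at the origin on the work surface. World frame = base frame: x ahead of the robot, y to its left, z up, the work surface at z = 0. Lengths are in m, angles in rad, forces in N, time in s.
With the tool pointing down it reaches from about 0.425 to 0.875 m from the base axis. Payload 4.7 kg.
Tool frame: the origin (TCP) lies at the very end of the fingers, on their centre line; the grasp point (between the pads) lies 19 mm behind it (arm.hold_point_z is the distance from the TCP to the grasp point, in m); z points along the fingers, y is the direction in which the jaws open and shut (so a half turn about z gives the same grasp; the last joint's range is limited). The gripper opens to 85 mm and grips with 20 to 120 N. Pads are 22 mm wide; open, the fingers measure 114 mm over their backs; the gripper's body (76 mm by 85 mm) begins 54 mm behind the grasp point. The pads swing forward as they close: fully open they stand 13 mm farther back than shut.
Start: joints at [1.343, 0.321, -0.07, 1.45, 0.023, 1.371, -0.057], TCP at [0.156, -0.631, 0.231] pointing down, gripper open.
Joint ranges: [-2.86, 2.86], [-0.3, 2.09], [-1.38, 1.24], [0.06, 2.45], [-1.56, 4.7], [0.09, 2.05], [-2.69, 2.69]. Speed limits (rad/s): [2.57, 2.57, 3.14, 3.14, 3.14, 3.14, 3.14].

## Interface

Orientations are given as a rotation vector (axis times angle).
In Python, from cell import arm, optics, status gives the robot as it stands. Calls block until the motion is done:
- arm.move_to(position, orientation): joint-space move of the TCP to a pose.
- arm.move_straight(position, frame=None, rate=0.15, guard=None): straight line of the TCP; frame=None keeps the orientation; rate is the mean speed in m/s. With guard (N) it stops when the force on the tool has changed by that much, and returns True; else False.
- arm.move_j(angles): joint-space move.
- arm.let_go() and arm.grasp(grasp_force=None): open the fingers fully, or close them until they stop; grasp_force is the grip in N (None keeps the last).
- arm.pause(seconds).
- arm.inverse_kinematics(position, orientation): joint angles nearest the present ones, or None.
- optics.grab_frame(name): name is "scene" or "top"; returns a dict with "pixels" (400x640x3 uint8, blue, green, red), "fov_y" (degrees; the focal length in pixels is half the picture's height over the tangent of half this angle, whatever the lens; pixels are square), "cx", "cy" (the principal point, pixels), "dist_coeffs" ([k1, k2, p1, p2, k3] as OpenCV has them; the pictures are not rectified), "rvec" (rotation vector, rad) and "tvec" (3), from world to camera coordinates, as OpenCV has them. Camera axes: x right, y down, z forward; pixel columns grow to the right and rows downward; lengths in m; the calibration is good to about 2 mm. A picture is of the moment at which its call begins. There is no depth.
A pose or a line that the arm cannot do raises arm.Unreachable and nothing moves.
- arm.job_done(): hands the job in, once; it reports no verdict.
Readings, each from a call of its own:
- status.get_time(): time.
- status.get_joint_positions(): joint angles.
- status.get_joint_velocities(): joint speeds.
- status.get_tau(): joint torques, N m.
- status.get_tcp_pos(): TCP position.
- status.get_orientation(): TCP orientation.
- status.get_contact_force(): force on the tool from outside, world axes, zero at the start.
- status.get_wrist_torque(): the same for the moment, N m.
- status.get_grip_width(): finger opening in m.
Only numpy, scipy, OpenCV 4.12 (cv2) and the standard library are available. Lean on these libraries where they do the work, as an engineer would, in place of code of your own. Each camera call takes 0.05 s, during which the arm holds its last target. There are 200 camera calls.

## Working session

There is one attempt and no reset: what is moved stays moved. The work goes in short steps, each a Python script; the robot and the scene stay as the last script left them, time stands still between calls to the robot, and variables do not carry over. Pictures are saved under pics/ and viewed, about 8 in all and at most 12, crops included, and the job is handed in when it is done.

```bash
mkdir -p pics
cat > h.py <<'E'
import numpy as np, cv2
from cell import arm, optics, status
def cam(f):
    p=f["pixels"];fl=p.shape[0]/2/np.tan(np.radians(f["fov_y"])/2)
    K=np.array([[fl,0,f["cx"]],[0,fl,f["cy"]],[0,0,1.]])
    R=cv2.Rodrigues(np.array(f["rvec"],float))[0];t=np.array(f["tvec"],float).ravel()
    return K,np.array(f["dist_coeffs"],float),R,t
def ray(f,uv):
    K,d,R,t=cam(f)
    n=cv2.undistortPointsIter(np.array(uv,float).reshape(-1,1,2),K,d,None,None,(3,50,1e-9)).reshape(-1,2) if hasattr(cv2,'undistortPointsIter') else cv2.undistortPoints(np.array(uv,float).reshape(-1,1,2),K,d).reshape(-1,2)
    D=np.c_[n,np.ones(len(n))]@R
    return -R.T@t,D
def onz(f,uv,z):
    c,D=ray(f,uv); return c+D*((z-c[2])/D[:,2])[:,None]
def proj(f,P):
    K,d,R,t=cam(f); return cv2.projectPoints(np.array(P,float).reshape(-1,1,3),cv2.Rodrigues(R)[0],t,K,d)[0].reshape(-1,2)
E
python3 - <<'E'
from h import *
for n in("scene","top"):
    f=optics.grab_frame(n);cv2.imwrite(f"pics/{n}0.png",f["pixels"])
    K,d,R,t=cam(f);print(n,-R.T@t,R[2],K[0,0],d)
    hsv=cv2.cvtColor(f["pixels"],cv2.COLOR_BGR2HSV)
    m=cv2.inRange(hsv,(95,110,50),(130,255,255))
    k,l,s,c=cv2.connectedComponentsWithStats(m)
    for i in range(1,k):
        if s[i,4]>40: print(s[i],c[i])
print(status.get_time(),status.get_tcp_pos(),status.get_orientation(),status.get_joint_positions())
E
```

```text
scene [1.31975773 0.59949973 1.17620845] [-0.56147936 -0.41196647 -0.71765211] 479.4738810499337 [0.04760789 0.         0.         0.         0.        ]
[   52     0   195    98 10208] [147.0533895   42.68691223]
[  29  123   93   70 3187] [ 77.13304048 158.50925635]
[181 150   8   9  55] [184.61818182 153.65454545]
[268 183  42  38 735] [289.93469388 203.35918367]
[516 382  52  18 656] [539.56707317 392.17378049]
top [0.2754049  0.0290228  1.75138001] [ 1.49213023e-01  2.51461934e-04 -9.88805042e-01] 447.5545933312743 [-0.09038092  0.          0.          0.          0.        ]
[ 502   84   38   62 1508] [519.40782493 114.9933687 ]
[102 115  29  28 629] [115.71065183 128.75675676]
[302 146  42  24 480] [318.33541667 157.04166667]
[453 176   8   7  44] [456.20454545 178.90909091]
0.1 [ 0.15549791 -0.63063182  0.23031894] [-3.11695097e+00 -3.78796745e-01  4.47140270e-04] [ 1.34309796  0.32176654 -0.07010816  1.45155826  0.02259118  1.37078749
 -0.05687694]
```

View pics/scene0.png

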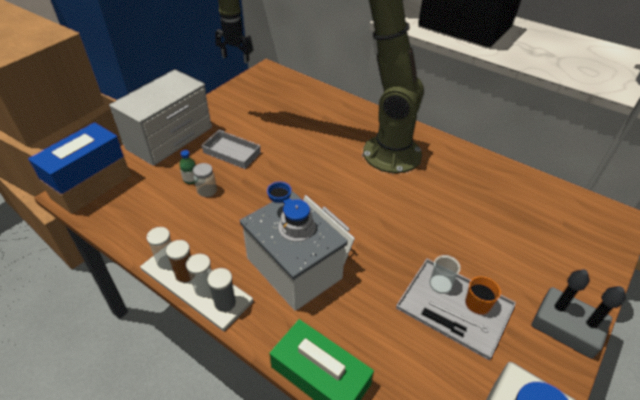

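View pics/top0.png

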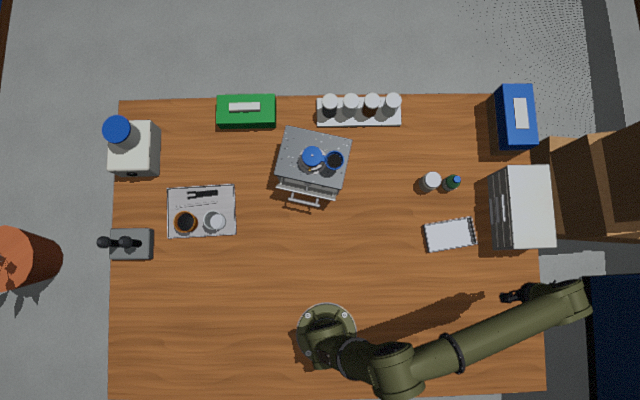

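The scene view shows the cabinet at about (297,245), with the hub at (296,212) and the cup at (279,192). The bin is ajar towards the robot. In the top view the hub is near (312,157), the cup near (335,160) and the handle near (304,201). Next I'll take zoomed crops to get the yaw and tilt.

Run:
```python
import cv2,numpy as np
a=cv2.imread("pics/top0.png")[115:215,260:365];b=cv2.imread("pics/scene0.png")[175:310,235:365]
a=cv2.resize(a,None,fx=5,fy=5,interpolation=2);b=cv2.resize(b[:110],None,fx=3,fy=3,interpolation=2)
cv2.imwrite("pics/ca.png",a);cv2.imwrite("pics/cb.png",b)
```

```text
(no output)
```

View pics/ca.png

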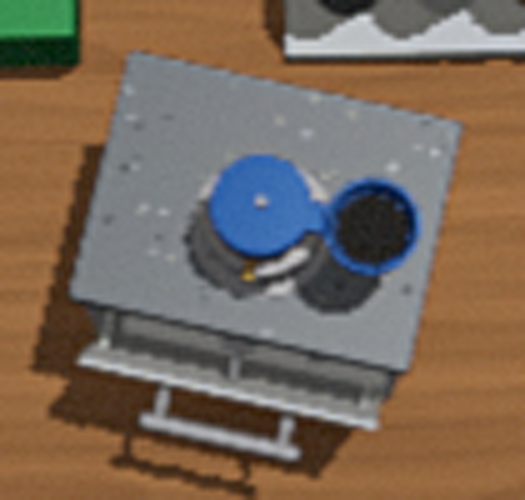

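View pics/cb.png

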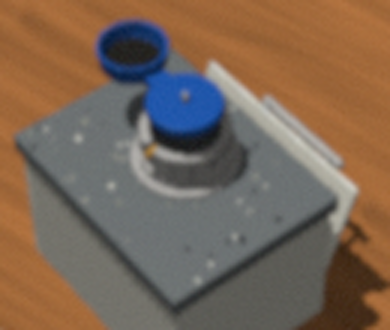

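The top crop gives clear deck corners, a hub centre at (261,204), a cup rim centre at (374,226) and handle ends at (145,421) and (297,455), all in crop pixels.

```bash
cat >> h.py <<'E'
class Fr(dict): pass
E
python3 - <<'E'
from h import *
f=optics.grab_frame("top");g=optics.grab_frame("scene")
T=lambda L:[(260+x/5-.4,115+y/5-.4) for x,y in L]
S=lambda L:[(235+x/3-.33,175+y/3-.33) for x,y in L]
C=onz(f,T([(130,52),(461,122),(410,371),(70,298)]),.175);print("corners top\n",C.round(4))
Cs=onz(g,S([(14,138),(178,306),(336,203)]),.175);print("scene\n",Cs.round(4))
sd=C-np.roll(C,-1,0);print(np.linalg.norm(sd,axis=1))
ex=((C[0]-C[3])+(C[1]-C[2]))[:2];ey=((C[0]-C[1])+(C[3]-C[2]))[:2]
y1=np.arctan2(ex[1],ex[0]);y2=np.arctan2(-ey[0],ey[1]);print("yaw",y1,y2)
hub=onz(f,T([(261,204)]),.251);cup=onz(f,T([(374,226)]),.261)
print("hub",hub,"scene",onz(g,S([(185,100)]),.251),"cup",cup,"scene",onz(g,S([(132,46)]),.261),np.linalg.norm((hub-cup)[0,:2]))
yaw=(y1+y2)/2
u=np.array([np.cos(yaw),np.sin(yaw)]);v=np.array([-u[1],u[0]])
print("origin from deck",C[:,:2].mean(0)-u*.015)
d=(cup-hub)[0];print("cup yaw",np.arctan2(d[0],-d[1]))
O=hub[0,:2]
# handle: for tilt, predict projections of bar ends
for th in np.arange(0.1,.56,.05):
    s,c=np.sin(th),np.cos(th)
    out=.072+.038*c+.112*s; z=.018+.112*c-.038*s
    P=[[*(O-u*out+v*k),z] for k in(.055,-.055)]
    print(round(th,2),np.round(out,3),np.round(z,3),proj(f,P).round(1).tolist(),proj(g,P).round(1).tolist())
print("meas",T([(145,421),(297,455)]),S([(266,98),(340,165)]))
E
```

```text
corners top
 [[ 0.7679  0.1357  0.175 ]
 [ 0.7105 -0.1046  0.175 ]
 [ 0.5279 -0.0625  0.175 ]
 [ 0.5855  0.1801  0.175 ]]
scene
 [[ 0.7151 -0.1008  0.175 ]
 [ 0.7715  0.1399  0.175 ]
 [ 0.5973  0.1829  0.175 ]]
[0.24704083 0.18740371 0.24929149 0.18773963]
yaw -0.23276242139626166 -0.23406811391848467
hub [[0.63385372 0.04116366 0.251     ]] scene [[0.63559835 0.04138739 0.251     ]] cup [[ 0.61464282 -0.03566919  0.261     ]] scene [[ 0.61900181 -0.03303052  0.261     ]] 0.0791981370060285
origin from deck [0.63336776 0.04062963]
cup yaw -0.24501152792872358
0.1 0.121 0.126 [[290.5, 191.6], [319.8, 197.9]] [[341.7, 229.0], [317.3, 207.8]]
0.15 0.126 0.123 [[290.3, 193.1], [319.5, 199.4]] [[343.0, 228.7], [318.7, 207.6]]
0.2 0.131 0.12 [[290.0, 194.6], [319.2, 200.9]] [[344.3, 228.5], [319.9, 207.4]]
0.25 0.137 0.117 [[289.7, 196.0], [318.9, 202.3]] [[345.5, 228.4], [321.2, 207.4]]
0.3 0.141 0.114 [[289.5, 197.4], [318.6, 203.7]] [[346.6, 228.3], [322.4, 207.4]]
0.35 0.146 0.11 [[289.3, 198.8], [318.3, 205.1]] [[347.7, 228.4], [323.5, 207.5]]
0.4 0.151 0.106 [[289.1, 200.1], [318.0, 206.4]] [[348.8, 228.5], [324.6, 207.7]]
0.45 0.155 0.102 [[288.9, 201.4], [317.8, 207.6]] [[349.7, 228.7], [325.6, 208.0]]
0.5 0.159 0.098 [[288.7, 202.6], [317.6, 208.9]] [[350.7, 229.0], [326.6, 208.3]]
0.55 0.163 0.094 [[288.6, 203.8], [317.3, 210.0]] [[351.5, 229.4], [327.5, 208.7]]
meas [(288.6, 198.79999999999998), (319.0, 205.6)] [(323.3366666666667, 207.33666666666664), (348.00333333333333, 229.67)]
```

Both views agree on origin (0.634, 0.041), yaw -0.235 and bin tilt about 0.36. I'll push the bin shut along the handle's arc.

```bash
cat >> h.py <<'E'
O=np.array([.634,.041]);yaw=-.235
u=np.array([np.cos(yaw),np.sin(yaw)]);v=np.array([-u[1],u[0]])
ROT=cv2.Rodrigues(np.c_[[*u,0],[*-v,0],[0,0,-1]])[0].ravel()
def W(x,y,z): return np.array([*(O+u*x+v*y),z])   # unit frame -> world
E
python3 - <<'E'
from h import *
p=status.get_tcp_pos()
for q in(W(-.19,0,.4),W(-.19,0,.1),W(-.12,0,.118),W(0,-.078,.22),W(-.078,0,.22)): 
    print(arm.inverse_kinematics(q,ROT))
arm.grasp(20)
arm.move_straight([p[0],p[1],.40])
arm.move_to(W(-.19,0,.40),ROT)
arm.move_straight(W(-.19,0,.095))
print(status.get_time(),status.get_tcp_pos(),W(-.19,0,.095),status.get_contact_force(),status.get_grip_width())
f0=None
for th in list(np.arange(.42,-.001,-.06))+[-.04,-.08]:
    s,c=np.sin(th),np.cos(th)
    out=.072+.038*c+.112*s+.005+.011; z=.018+.112*c-.038*s-.013
    hit=arm.move_straight(W(-out,0,z),rate=.05,guard=20)
    print(round(th,2),hit,round(-out,4),((status.get_tcp_pos()[:2]-O)@u).round(4),status.get_contact_force().round(1))
    if hit: break
print(status.get_time())
f=optics.grab_frame("top");cv2.imwrite("pics/t1.png",cv2.resize(f["pixels"][115:215,260:365],None,fx=5,fy=5,interpolation=2))
E
```

```text
[ 0.34132561 -0.11388788 -0.52191664  1.58155666 -0.05690572  1.65872563
 -1.98858576]
[ 0.91384867  0.13882949 -1.20123398  2.0373975   0.14859214  1.05851477
 -2.1631582 ]
[ 0.72322459  0.27459912 -1.01478247  1.8781429   0.25762374  1.12894974
 -2.19228622]
[ 0.65283974  0.35592971 -0.80499822  1.5324397   0.25955872  1.36392191
 -1.98008782]
[ 0.68634294  0.25560419 -0.96965275  1.66545566  0.21612867  1.3348079
 -2.12489945]
7.1583 [0.44974274 0.08528087 0.09556585] [0.44922228 0.08524017 0.095     ] [-0.20438974 -0.10727459  0.01812399] -2.4200497739953134e-05
0.42 False -0.1684 -0.1685 [ 0.3 -0.8  0.5]
0.36 False -0.163 -0.1627 [-1.  -1.2 -0.2]
0.3 False -0.1574 -0.1573 [-2.5  0.3  1.8]
0.24 False -0.1515 -0.1508 [-1.7 -0.2  0.8]
0.18 False -0.1454 -0.1443 [-0.5 -0.7 -0.3]
0.12 False -0.1391 -0.1381 [0.7 0.5 0.1]
0.06 False -0.1326 -0.1318 [ 0.1  0.2 -1. ]
0.0 False -0.126 -0.1269 [-5.3  0.6  1.1]
-0.04 False -0.1215 -0.1268 [-13.5   2.2   3.9]
-0.08 False -0.1169 -0.1267 [-24.2   4.6   6.7]
10.2833
```

The bin stopped at -0.127, where -0.126 was expected for shut, and the force rose to 24 N there. I'll back off, go above the cup and check.

Run:
```python
from h import *
arm.move_straight(W(-.18,0,.11));arm.move_straight(W(-.18,0,.36),rate=.25)
f=optics.grab_frame("top");cv2.imwrite("pics/t2.png",cv2.resize(f["pixels"][115:215,260:365],None,fx=5,fy=5,interpolation=2))
arm.move_straight(W(0,-.078,.32),rate=.2)
f=optics.grab_frame("top");a=f["pixels"][115:215,260:365]
g=optics.grab_frame("scene");b=g["pixels"][150:250,235:340]
cv2.imwrite("pics/t3.png",cv2.resize(np.hstack([a,b]),None,fx=3.8,fy=3.8,interpolation=2))
print(status.get_time(),status.get_tcp_pos(),W(0,-.078,.32))
```

```text
13.3583 [ 0.61535817 -0.03370077  0.32083402] [ 0.61583825 -0.03485612  0.32      ]
```

View pics/t2.png

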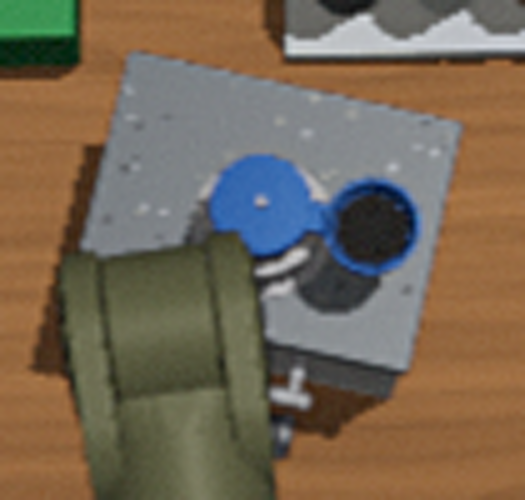

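View pics/t3.png

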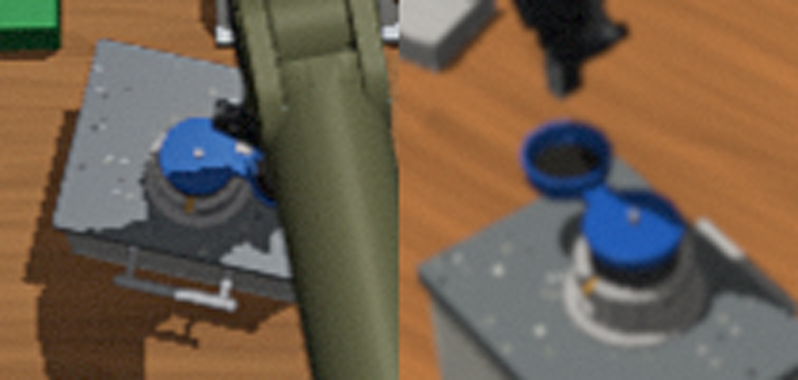

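The bin's panel is now flush under the top. In the scene crop the fingertips (567,90) are straight above the cup (567,155). Next: press, turn and release.

Run:
```python
from h import *
def st(tag):
    p=status.get_tcp_pos();d=p[:2]-O;x,y=d@u,d@v;F=status.get_contact_force()
    print(tag,"x %.4f y %.4f z %.4f ang %.3f r %.4f"%(x,y,p[2],np.arctan2(-x,-y),np.hypot(x,y)),"Fu %.1f Fv %.1f Fz %.1f"%(F[:2]@u,F[:2]@v,F[2]));return p,F
arm.move_straight(W(0,-.078,.262),rate=.1);st("rim")
hit=arm.move_straight(W(0,-.078,.235),rate=.03,guard=25);st("press1 %s"%hit)
zc=.235
while zc>.212:
    zc-=.003
    arm.move_straight(W(0,-.078,zc),rate=.03);p,F=st("press %.3f"%zc)
    if p[2]<.2275 or F[2]>22: break
if p[2]<.231:
    for a in list(np.arange(.08,1.58,.08))+[1.57,1.65,1.73,1.81,1.89]:
        r=.078 if a<=1.575 else .078/np.sin(a)
        arm.move_straight(W(-r*np.sin(a),-r*np.cos(a),zc),rate=.06)
        p,F=st("a %.2f"%a)
        if F[:2]@v<-12 and a>1.6: break
print(status.get_time())
g=optics.grab_frame("scene");b=g["pixels"][150:260,235:365]
cv2.imwrite("pics/t4.png",cv2.resize(b,None,fx=5,fy=5,interpolation=2))
```

```text
rim x 0.0002 y -0.0779 z 0.2625 ang -0.003 r 0.0779 Fu -0.4 Fv 0.0 Fz 0.4
press1 False x 0.0003 y -0.0784 z 0.2359 ang -0.004 r 0.0784 Fu -1.2 Fv -0.9 Fz 6.4
press 0.232 x 0.0004 y -0.0785 z 0.2330 ang -0.005 r 0.0785 Fu -1.9 Fv -2.2 Fz 6.8
press 0.229 x 0.0004 y -0.0786 z 0.2303 ang -0.005 r 0.0786 Fu -1.8 Fv -2.2 Fz 9.2
press 0.226 x 0.0005 y -0.0786 z 0.2276 ang -0.006 r 0.0786 Fu -2.5 Fv -2.7 Fz 10.8
press 0.223 x 0.0006 y -0.0787 z 0.2248 ang -0.007 r 0.0787 Fu -3.0 Fv -2.3 Fz 11.3
a 0.08 x -0.0047 y -0.0785 z 0.2254 ang 0.060 r 0.0786 Fu -0.1 Fv -2.4 Fz 10.9
a 0.16 x -0.0109 y -0.0776 z 0.2255 ang 0.139 r 0.0784 Fu -0.0 Fv -2.2 Fz 10.8
a 0.24 x -0.0170 y -0.0763 z 0.2255 ang 0.220 r 0.0782 Fu -0.2 Fv -2.5 Fz 10.4
a 0.32 x -0.0231 y -0.0745 z 0.2254 ang 0.301 r 0.0780 Fu -0.5 Fv -1.8 Fz 11.2
a 0.40 x -0.0290 y -0.0721 z 0.2254 ang 0.382 r 0.0777 Fu -0.0 Fv -2.5 Fz 11.9
a 0.48 x -0.0347 y -0.0694 z 0.2253 ang 0.464 r 0.0776 Fu -0.1 Fv -2.3 Fz 11.8
a 0.56 x -0.0402 y -0.0661 z 0.2253 ang 0.546 r 0.0774 Fu -1.7 Fv -1.9 Fz 11.4
a 0.64 x -0.0454 y -0.0625 z 0.2253 ang 0.628 r 0.0773 
[... 584 characters left out ...]
-0.0735 y -0.0212 z 0.2253 ang 1.290 r 0.0765 Fu -1.3 Fv -1.0 Fz 11.6
a 1.36 x -0.0749 y -0.0151 z 0.2253 ang 1.372 r 0.0764 Fu -0.9 Fv -0.1 Fz 10.4
a 1.44 x -0.0759 y -0.0089 z 0.2254 ang 1.454 r 0.0764 Fu -0.4 Fv 0.2 Fz 11.8
a 1.52 x -0.0763 y -0.0026 z 0.2254 ang 1.536 r 0.0763 Fu -0.4 Fv 0.2 Fz 11.6
a 1.57 x -0.0763 y 0.0008 z 0.2254 ang 1.582 r 0.0763 Fu -0.5 Fv 0.1 Fz 10.3
a 1.65 x -0.0762 y 0.0051 z 0.2250 ang 1.638 r 0.0764 Fu 0.0 Fv -3.8 Fz 10.4
a 1.73 x -0.0761 y 0.0108 z 0.2250 ang 1.712 r 0.0768 Fu -0.7 Fv -4.9 Fz 10.6
a 1.81 x -0.0758 y 0.0161 z 0.2248 ang 1.780 r 0.0775 Fu 0.8 Fv -6.8 Fz 10.1
a 1.89 x -0.0756 y 0.0188 z 0.2240 ang 1.814 r 0.0779 Fu -0.9 Fv -13.4 Fz 12.2
22.1833
```

View pics/t4.png

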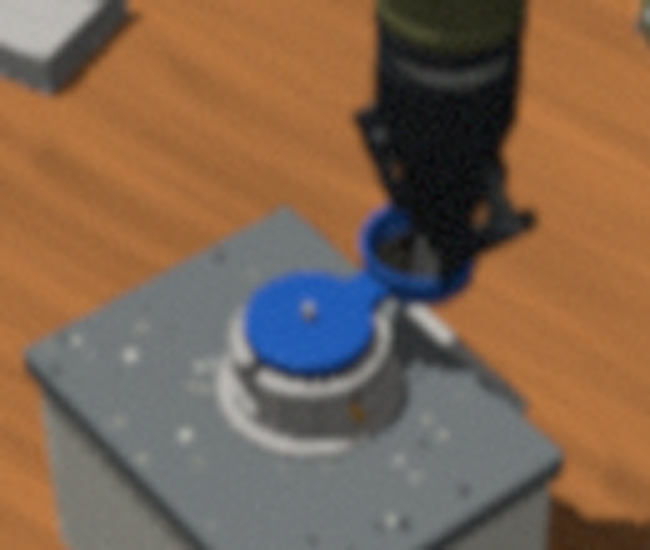

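The lever points to the front, with the fingertips against the cup's far wall and 13 N at the stop. I'll let it rise with the side push kept on, then leave.

Run:
```python
from h import *
y=.078/np.tan(np.pi-1.89)
for z in(.229,.234,.238,.242):
    arm.move_straight(W(-.078,y,z),rate=.03);F=status.get_contact_force()
    print(status.get_tcp_pos()[2],F[:2]@v,F[2])
arm.move_straight(W(-.078,.005,.244),rate=.05);F=status.get_contact_force();print(F)
arm.move_straight(W(-.078,.005,.36),rate=.1)
arm.move_straight(W(-.19,-.02,.42),rate=.2)
p=status.get_tcp_pos();arm.move_to([.25,-.5,.42],ROT) if arm.inverse_kinematics([.25,-.5,.42],ROT) is not None else print("no ik")
arm.pause(.3)
f=optics.grab_frame("top");g=optics.grab_frame("scene")
print(status.get_time(),status.get_contact_force())
for z,zz in((.231,.241),(.245,.255),(.238,.248)):
    pass
for n,h in(("top",f),("scene",g)):
    print(n,"hub/cup rim expected",[proj(h,[W(0,0,.251-d),W(-.078,0,.261-d)]).round(1).tolist() for d in(.006,.013)])
cv2.imwrite("pics/top_end.png",f["pixels"]);cv2.imwrite("pics/scene_end.png",g["pixels"])
a=f["pixels"][115:215,260:365];b=g["pixels"][165:265,240:345]
cv2.imwrite("pics/t5.png",cv2.resize(np.hstack([a,b]),None,fx=3.8,fy=3.8,interpolation=2))
```

```text
0.2297812145613164 -13.738682353564226 8.63867420007138
0.23439991960850962 -13.054734680836217 7.651077540257235
0.23755391471624512 -12.895660562688953 3.583970596811854
0.2400062463417881 -12.660900871538347 -3.0055027533171033
[ 0.09955521 -0.54705904  0.4740411 ]
28.6833 [ 0.10609847  0.06299044 -0.29457462]
top hub/cup rim expected [[[311.9, 155.8], [306.9, 176.9]], [[311.9, 156.2], [306.9, 177.3]]]
scene hub/cup rim expected [[[296.6, 209.1], [319.0, 193.6]], [[296.7, 210.9], [318.9, 195.4]]]
```

View pics/t5.png

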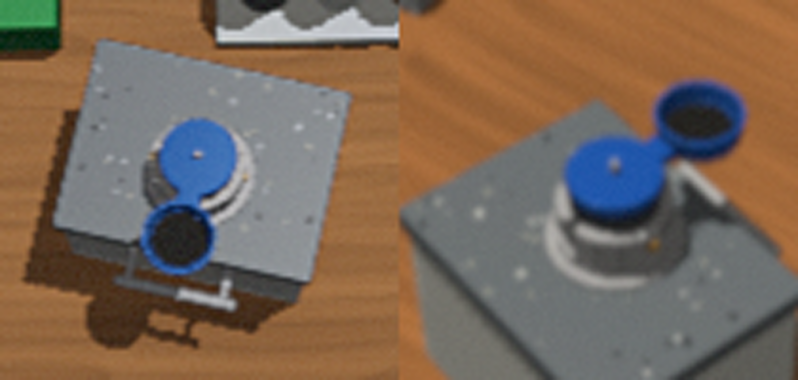

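View pics/top_end.png

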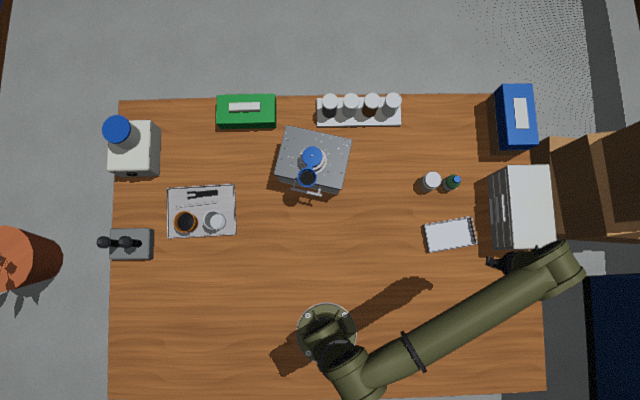

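The lever points front, the bin is flush, and the other things look unmoved. One numeric check of the seat height and the bystanders remains before handing in.

Run:
```python
import cv2,numpy as np
from h import *
a=cv2.imread("pics/scene0.png");b=cv2.imread("pics/scene_end.png")
t=a[203:209,291:303] # hub pin patch
t=a[201:213,289:305];r=cv2.matchTemplate(b[195:222,283:311],t,cv2.TM_CCOEFF_NORMED);_,m,_,l=cv2.minMaxLoc(r)
y,x=l[1],l[0];s=lambda p,q,w:(p-w)/(2*(p-2*q+w))
print("hub shift px",x-6+s(r[y,x-1],m,r[y,x+1]),y-6+s(r[y-1,x],m,r[y+1,x]),m)
c=cv2.imread("pics/top0.png");d=cv2.imread("pics/top_end.png")
for n,(x0,x1,y0,y1) in dict(tray=(160,242,178,245),right=(415,485,165,255)).items():
    print(n,"max blurred diff",cv2.GaussianBlur(cv2.absdiff(c,d)[y0:y1,x0:x1],(5,5),0).max())
for k in(0,.006,.013): print(k,proj(optics.grab_frame("scene"),[W(0,0,.251-k)]).round(2))
g=optics.grab_frame("top")
m=cv2.inRange(cv2.cvtColor(d,cv2.COLOR_BGR2HSV),(95,110,50),(130,255,255))[140:195,285:345]
ct=max(cv2.findContours(m,0,1)[0],key=len).reshape(-1,2)+[285,140]
P=onz(g,ct,.255);q=np.c_[(P[:,:2]-O)@u,(P[:,:2]-O)@v];q=q[q[:,0]<-.06]
print("cup extent x",q[:,0].min(),"y mid",(q[:,1].min()+q[:,1].max())/2,"angle",np.pi/2+(q[:,1].min()+q[:,1].max())/2/.078)
```

```text
hub shift px 0.095581375 1.4007238 0.869940459728241
tray max blurred diff 9
right max blurred diff 8
0 [[296.59 207.6 ]]
0.006 [[296.63 209.14]]
0.013 [[296.66 210.94]]
cup extent x -0.11132666808517874 y mid 0.0011797689163778047 angle 1.5859215693125608
```

The hub dropped 1.40 px, where 1.54 px is expected for the 6 mm seat and 3.3 px for unseated. The cup angle is about 1.57, and the bystanders haven't moved. Handing in.

```bash
python3 -c "
from h import *
print(status.get_time(),status.get_contact_force());arm.job_done()"
```

```text
28.8833 [-0.26020005  0.10278942  0.15652229]
the job is handed in; nothing more can be done
```

The bin is shut and the lever is locked, and I handed the job in at 28.9 s of the 58 s allowed. I pushed the bin shut by its handle with closed fingers. I then pressed the lever down to its 20 mm limit, carried it clockwise to its stop and let it rise with the side push still on.

What the last checks showed:
- **Bin:** it stopped where the geometry puts it shut (126.7 mm against 126 mm expected), with the push force rising to 24 N. The panel looks flush in the pictures.
- **Lever angle:** about 1.59 rad measured from the top view, against the 1.57 stop. The difference is within measurement error.
- **Seat:** the hub sits about 5.5 mm below its unlocked height, against 6 mm for the locked seat and 13 mm if unseated. The upward force on the fingers faded at about the seat height as they rose.
- **Surroundings:** the things on the tray and to the right of the cabinet show no change in the pictures. The arm was clear, with about 0 N on the tool.

No check failed or disagreed with another.

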